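# Lock the stop nut of the vial-capping press

## Robot

A 6-joint arm with a two-finger parallel gripper is mounted at the origin on the work surface. World frame = base frame: x ahead of the robot, y to its left, z up, the work surface at z = 0. Lengths are in m, angles in rad, forces in N, time in s.
With the tool pointing down it reaches from about 0.25 to 0.725 m from the base axis. Payload 9.7 kg.
Tool frame: the origin (TCP) lies at the very end of the fingers, on their centre line; the grasp point (between the pads) lies 19 mm behind it; z points along the fingers, y is the line along which they close (so a half turn about z gives the same grasp; the last joint's range is limited). The gripper opens to 85 mm and grips with 20 to 120 N. Pads are 22 mm wide; open, the fingers measure 114 mm over their backs; the gripper's body (76 mm by 85 mm) begins 54 mm behind the grasp point. The pads swing forward as they close: fully open they stand 13 mm farther back than shut.
Start: joints at [-1.274, 0.087, 0.176, 1.66, 0, 1.571], TCP at [0.161, -0.526, 0.231] pointing down, gripper open.
Joint ranges: [-3.13, 3.13], [-0.85, 1.81], [-1.15, 1.24], [-2.2, 2.28], [-1.44, 1.52], [-3.14, 3.14]. Speed limits (rad/s): [2.22, 2.22, 2.57, 3.14, 3.14, 3.14].

## Interface

Orientations are given as a unit quaternion [x, y, z, w].
In Python, from workcell import readout, eyes, r gives the robot as it stands.
- The arm moves only by the tool carry_out, never from a script. Its argument "increments" is a list of rows, each a list of 3 entries, a list of its own where there are three numbers: the shift along the tool's x, y, z normalised to -1 to 1, where 1 is 0.12 m, then the turn, a rotation vector about the tool's x, y, z normalised to -1 to 1, where 1 is 180 degrees, then the closure, from 0 (fully open) to 1 (shut). A call has 1 to 8 rows; each row is the pose to reach, as a shift and turn from the pose commanded when the call began, along the tool's axes at that moment, turning the shorter way round; what a row does not reach only later rows make up. A row lasts 1/12 s, in which the tool goes at most 41.7 mm and 7.16 degrees, less where a joint would pass 70% of its speed; a pose out of reach is approached as far as the arm can. A call with a number of a shift or a turn outside -1 to 1 is refused whole. A call with a gripper value outside its range is refused whole. The fingers move at their own pace and stop on an object; "newtons" is the grip in N (left out, the last holds). Time passes only in rows, so rows that repeat a pose let the fingers close. It gives the time, the measured TCP pose, the force, the opening and the grip force at its end, in the units of the state.
- readout.state(): the state, without advancing time (a new reading comes with each control period).
- eyes.capture(name): name is "side" or "top"; returns a dict with "pixels" (420x560x3 uint8, red, green, blue), "fx", "fy", "cx", "cy" (pixels), "rvec" (rotation vector, rad) and "tvec" (3), from world to camera coordinates, as OpenCV has them. Camera axes: x right, y down, z forward; pixel columns grow to the right and rows downward; lengths in m; the calibration is good to about 2 mm. A picture is of the moment at which its call begins. There is no depth.
- r.close_job(): hands the job in; it is judged then, once.
Trained networks look in a picture, given as the dict that the camera call returned (one of the last four; its "shot" number tells which), for a name from the list of things; names that differ only in an ending like _2 or _b are one class to them, and where a whole thing is asked for, a point or a joint stands for the part that bears it (a point fixed in the world has none). Each returns a list of dicts, best first, with "conf" (0 to 1); they miss things now and then, are a little off and sometimes report something else, mostly with a low value. They report only what shows in the picture. A call takes as long as a camera call.
- eyes.find_in(picture, query): "xyz" ([x, y, z] in m, in the coordinates of the camera as it stood for that picture, good to about 4 mm: the middle of the surface that is visible of it).
The state is a dict: "clock": time; "joint_positions": joint angles; "joint_velocities": joint speeds; "joint_torque": joint torques, N m; "eef_pos": TCP position; "ee_rot": TCP orientation; "ft_force": force on the tool from outside, world axes, zero at the start; "moment": the same for the moment, N m; "width": opening from 0.0 (shut) to 1.0 (fully open); "grasp_force": force on a finger pad.
Only numpy, scipy, OpenCV 4.12 (cv2) and the standard library are available. Lean on these libraries where they do the work, as an engineer would, in place of code of your own. Each camera call takes 0.05 s, during which the arm holds its last target. There are 200 camera calls.

## Task

Lock the stroke stop of the vial press: slide the open-ended spanner fully onto the brass stop nut, flat on the press's deck with its red handle beside the red brace pin, so that the stop nut cannot turn. Then push the jam nut's black lever clockwise (seen from above) until it runs up against the stop nut and tighten it to about 0.95 newton-metres, never beyond 1.1; the stop nut must not turn more than the little play of the spanner. Leave the spanner in place on the nut, let go of everything, and leave the bottles and the calculator alone.

Things in the scene. Friction and masses are not known exactly. Their poses are not given: they have to be found in the camera images.
- press: White bench vial press, fixed; place and yaw vary. Origin on the counter under the upright stop stud, z up. Its flat deck is 20 mm high: x from -60 to 60 mm for y from -100 to 60, x from -41 to 33 for y from -245 to -100; its foot under the column runs on to x = 270. The spanner belongs on the deck round the stop nut, jaw open to the press's +y, handle along -y.
- stud_top (a point): Top of the threaded steel stop stud on its axis, 98 mm above the counter; the stud is 24 mm in diameter. Stop nut and jam nut turn about this axis; clockwise means seen from above.
- brace_pin (a point): Top of the red brace pin, 12 mm diameter, standing 30 mm above the deck at x = -23, y = -220 mm in the press's frame. The spanner's handle belongs on the pin's +x side, with 5 mm of play; when the nut is pulled clockwise the handle swings against the pin, which then holds it.
- column_top (a point): Top of the press's head over its steel column (32 mm diameter, at x = 150, y = -130 mm in the press's frame), 187 mm above the counter. The head is 50 mm wide and reaches from x = 120 to 250 mm, its underside 142 mm above the counter. Only an obstacle.
- stop_nut (a joint): Turn of the brass hex stop nut, rad, clockwise positive, 0 at the start. Unless held it turns at 0.22 N m. 46 mm across flats, from 22 to 40 mm above the counter; at 0 two flats are parallel to the press's y axis and two corners point along +y and -y. With the spanner on, play and give let it turn about 0.1 to 0.2 rad.
- lever_mark (a point): Point on the axis of the jam nut's dark round lever, under its yellow ring: 100 mm from the stud axis, 80 mm above the counter. The bar is 12 mm thick, level from 45 mm out to the ball. At the start it lies 85 to 155 degrees counter-clockwise from the press's +x axis. The steel jam nut (41 mm across flats) sits right above the stop nut.
- lever_ball (a point): Centre of the black 26 mm ball at the lever's end, 130 mm from the stud axis, 80 mm above the counter. Pushed clockwise, the lever runs at 0.08 N m for 0.5 to 1 rad (unseen, differs each time), then drags the stop nut through the spanner's play; only then does the torque climb. It stays where it is left.
- washer_squeeze (a joint): Squeeze of the spring washer between jam nut and stop nut, in rad of lever turn. It starts to give at 0.62 N m and needs 3 N m more per rad: 0.06 rad (0.8 N m) is tight enough, 0.11 (0.95 N m) right, above 0.17 (1.13 N m) overtightened. It keeps what it has been given.
- spanner: Loose open-ended steel spanner, about 0.4 kg, flat on the counter. Origin on its underside at the jaw's centre: the stud axis when fully on. Jaw opens to +x, 48 mm wide, bottom at x = -27, flared tips to x = +32; head 76 mm wide (90 over the tips), 14 thick, from x = -47. Red handle x = -65 to -245 mm, 24 wide, 22 tall, underside level with the head's.
- spanner_grip (a point): Middle of the spanner's red handle where it balances, 100 mm behind the origin, 11 mm above its underside.
- amber_bottle: Bystander: amber medicine bottle, 48 mm diameter, 100 mm tall; origin at the centre of its base.
- white_bottle: Bystander: white plastic bottle, 56 mm diameter, 120 mm tall; origin at the centre of its base.
- calculator: Bystander: grey desk calculator, 120 x 75 x 16 mm, lying flat; origin at the centre of its underside.

How it is judged:
By the outcome, as a careful person would: the job done as asked, in the order asked, and still so for the second after the job is handed in, with the robot touching nothing.
It also fails if it takes over 61 s, if anything falls off the work surface, if the arm or the gripper's body presses on something with over 40 N, if the wrist force passes 120 N, or if a joint passes its speed limit or range.

## Working session

There is one attempt and no reset: what is moved stays moved. The work goes in short steps, Python scripts to look and compute and a tool call to move; the robot and the scene stay as the last step left them, time stands still between calls to the robot, and variables do not carry over. Pictures are saved under pics/ and viewed, at most 10 in all, crops included, and the job is handed in when it is done.

Besides the shell and the picture viewer there is one more tool, called after ">>>" by a JSON object that holds its "name" and its "arguments". carry_out: Moves the arm, as the interface text tells. Its arguments: {"type":"object","properties":{"increments":{"type":"array"},"newtons":{"type":"number"}},"required":["increments"]}

```bash
mkdir -p pics
cat > h.py <<'E'
import numpy as np, cv2
from scipy.spatial.transform import Rotation as R
from workcell import readout, eyes, r
def w(p,x):
    M=R.from_rotvec(np.ravel(p["rvec"])).as_matrix(); return M.T@(np.array(x)-np.ravel(p["tvec"]))
def save(p,n): cv2.imwrite(f"pics/{n}.png",p["pixels"][:,:,::-1])
def find(p,q,k=2):
    for d in eyes.find_in(p,q)[:k]: print(q,round(d["conf"],2),np.round(w(p,d["xyz"]),4))
def px(p,X):
    K=np.array([[p["fx"],0,p["cx"]],[0,p["fy"],p["cy"]],[0,0,1]]);return cv2.projectPoints(np.array(X,float).reshape(-1,3),np.ravel(p["rvec"]),np.ravel(p["tvec"]),K,None)[0].reshape(-1,2)
def onplane(p,uv,z):
    M=R.from_rotvec(np.ravel(p["rvec"])).as_matrix();t=np.ravel(p["tvec"]);c=-M.T@t
    d=M.T@np.array([(uv[0]-p["cx"])/p["fx"],(uv[1]-p["cy"])/p["fy"],1]);return c+d*(z-c[2])/d[2]
E
python3 - <<'E'
from h import *
a=eyes.capture("top");b=eyes.capture("side")
save(a,"top1");save(b,"side1")
for n,p in(("top",a),("side",b)):
    print(n)
    for q in "stud_top brace_pin column_top lever_mark lever_ball spanner_grip spanner amber_bottle white_bottle calculator".split(): find(p,q)
s=readout.state();print(s["eef_pos"],s["ee_rot"],s["clock"],s["width"])
E
```

```text
top
stud_top 0.7 [0.5898 0.0293 0.0199]
stud_top 0.37 [0.5283 0.1822 0.0828]
brace_pin 0.92 [0.5842 0.0276 0.0185]
column_top 0.63 [0.59   0.0296 0.0182]
lever_mark 0.95 [0.5245 0.1838 0.0837]
lever_ball 0.81 [0.5284 0.1825 0.0767]
spanner_grip 0.88 [ 0.493  -0.3542  0.0202]
spanner 0.55 [ 0.4899 -0.3504  0.022 ]
spanner 0.33 [0.5293 0.174  0.08  ]
amber_bottle 0.63 [ 0.683  -0.2963  0.0675]
white_bottle 0.87 [0.6059 0.4475 0.0815]
calculator 0.71 [0.3996 0.3654 0.0107]
calculator 0.65 [ 0.4911 -0.352   0.0177]
side
stud_top 0.64 [0.606  0.0403 0.0136]
stud_top 0.31 [ 0.681  -0.2862  0.0551]
brace_pin 0.61 [0.5983 0.0472 0.0206]
column_top 0.9 [0.5968 0.0424 0.0175]
lever_mark 0.84 [0.5231 0.1966 0.0824]
lever_ball 0.56 [0.5204 0.1972 0.0849]
spanner_grip 0.65 [ 0.4895 -0.3248  0.0132]
spanner 0.71 [ 0.4865 -0.3286  0.0167]
amber_bottle 0.73 [ 0.682  -0.2854  0.0539]
amber_bottle 0.47 [0.5906 0.4741 0.0769]
white_bottle 0.57 [0.5957 0.4737 0.0788]
calculator 0.93 [0.4009 0.3722 0.0184]
calculator 0.5 [0.6013 0.0459 0.0176]
[ 0.16085968 -0.52594524  0.23129319] [ 9.89008866e-01  1.47856220e-01  8.23591727e-06 -6.52202108e-06] 1.1 1.0022011955609929
```

View pics/top1.png

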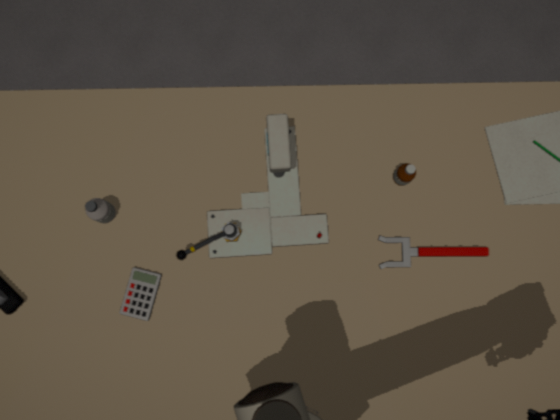

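View pics/side1.png

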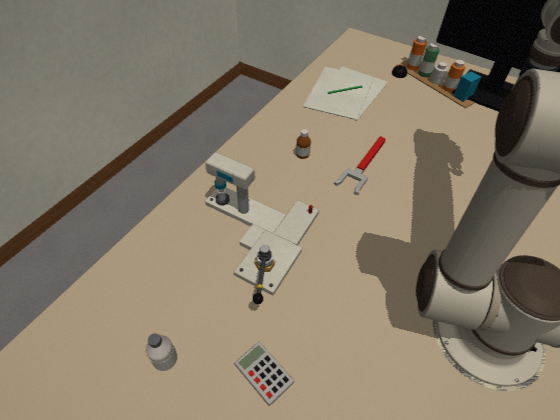

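Run:
```python
import cv2,numpy as np
t=cv2.imread("pics/top1.png");s=cv2.imread("pics/side1.png")
def up(i,x0,y0,wd,h,k):return cv2.resize(cv2.convertScaleAbs(i[y0:y0+h,x0:x0+wd],alpha=1.5),None,fx=k,fy=k,interpolation=cv2.INTER_CUBIC)
A=up(t,170,200,160,65,5)      # 800x325
B=up(s,230,195,100,55*2,2.5)  # 250x275
C=up(t,375,225,120,50,4.5)      # 540x225
cv=np.zeros((600,800,3),np.uint8);cv[:325,:800]=A;cv[325:600,:250]=B;cv[325:550,255:795]=C
cv2.imwrite("pics/c1.png",cv)
```

```text
(no output)
```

View pics/c1.png

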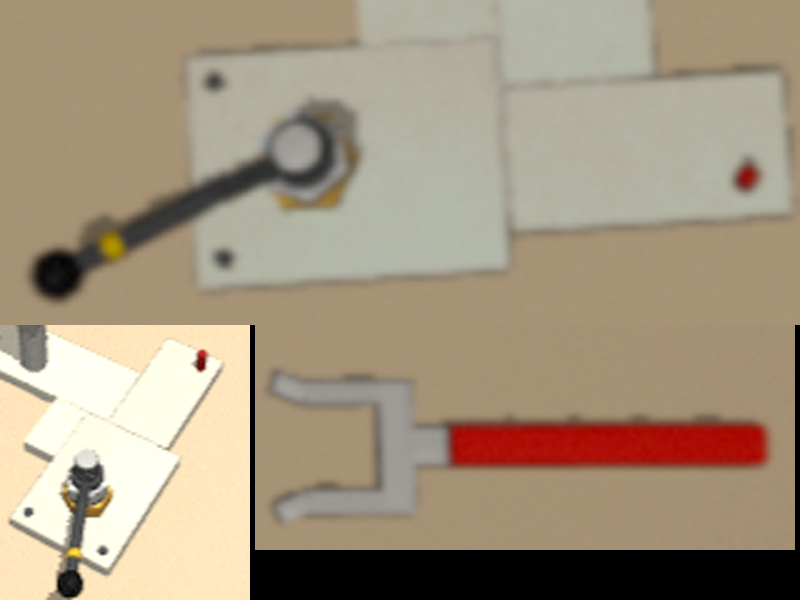

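```bash
cat > fit.py <<'E'
from h import *
from scipy.optimize import least_squares
a=eyes.capture("top");b=eyes.capture("side")
T=lambda x,y:(170+x/5-.4,200+y/5-.4)
S=lambda x,y:(230+x/2.5-.3,195+(y-325)/2.5-.3)
C=lambda x,y:(375+(x-255)/4.5-.4,225+(y-325)/4.5-.4)
obs=[((60,60,20),T(495,37)),((60-120,60,20),T(197,290)),((60,60,20),T(185,57)),((-60,-100,20),T(510,270)),
((33,-245,20),T(783,68)),((-41,-245,20),T(791,213)),((0,0,98),T(297,148)),((-23,-220,50),T(746,174))]
obs[0]=((60,-100,20),T(495,37))
ob2=[((0,0,98),S(87,455)),((-23,-220,50),S(202,352))]
def tr(P,q):
    c,s=np.cos(q[2]),np.sin(q[2]);P=np.array(P)/1000;return np.c_[q[0]+c*P[:,0]-s*P[:,1],q[1]+s*P[:,0]+c*P[:,1],P[:,2]]
def f(q):
    return np.r_[(px(a,tr([o[0] for o in obs],q))-[o[1] for o in obs]).ravel(),(px(b,tr([o[0] for o in ob2],q))-[o[1] for o in ob2]).ravel()]
s=least_squares(f,[.55,.05,0],loss="soft_l1");print("press",s.x,np.degrees(s.x[2]));print(np.round(f(s.x).reshape(-1,2),1))
ball=onplane(a,T(57,273),.08);ring=onplane(a,T(113,245),.08);ballS=onplane(b,S(69,583),.08)
for q in(ball,ring,ballS):
    d=q[:2]-s.x[:2];print(q,np.hypot(*d),np.degrees(np.arctan2(d[1],d[0])-s.x[2]))
sp=[((-65,12,22),C(449,466)),((-65,-12,22),C(449,424)),((-245,12,22),C(767,466)),((-245,-12,22),C(767,424)),((-47,38,14),C(413,515)),((-47,-38,14),C(413,380)),((-27,0,14),C(377,445))]
g=lambda q:(px(a,tr([o[0] for o in sp],q))-[o[1] for o in sp]).ravel()
for y0 in (1.57,-1.57):
    u=least_squares(g,[.49,-.25,y0],loss="soft_l1");print("span",u.x,np.degrees(u.x[2]),u.cost);print(np.round(g(u.x).reshape(-1,2),1).tolist())
    print(tr([(-100,0,11)],u.x))
E
python3 fit.py
```

```text
press [0.55065688 0.13632245 0.04699492] 2.6926104562529054
[[ 0.  -0.4]
 [-0.7  0.2]
 [-0.7 -0.2]
 [ 0.2 -0. ]
 [-0.1  0.1]
 [ 0.6  0. ]
 [-0.6 -0.1]
 [ 0.3  0.2]
 [ 0.3 -0.2]
 [ 0.3 -1.3]]
[0.49429428 0.25219572 0.08      ] 0.1288540134771458 113.24641243678305
[0.50724522 0.22528532 0.08      ] 0.09898971903408715 113.31861131465378
[0.49306028 0.25621362 0.08      ] 0.1330085014451683 112.96735928191937
span [ 0.49497184 -0.26953833  1.54951216] 88.78050695732604 0.535663753504505
[[0.0, 0.1], [-0.3, -0.1], [0.5, 0.2], [-0.0, 0.0], [0.4, -0.3], [-0.6, -0.2], [0.0, 0.2]]
[[ 0.49284358 -0.36951568  0.011     ]]
span [ 0.49657793 -0.39756532 -1.48844103] -85.28138900845391 428.1153579251685
[[-1.5, -8.4], [-0.1, 10.4], [-142.8, -1.1], [-141.6, 17.7], [11.3, -29.9], [15.5, 29.8], [29.1, -0.3]]
[[ 0.48835171 -0.29790425  0.011     ]]
```

```bash
cat > plan.py <<'E'
from h import *
import sys
# usage: plan(target xyz, yaw deg, n) -> n calls' shift/turn, from present state
def plan(t,yaw,n=1):
    s=readout.state();p=np.array(s["eef_pos"]);q=R.from_quat(s["ee_rot"])
    G=R.from_matrix(np.array([[np.cos(y:=np.radians(yaw)),np.sin(y),0],[np.sin(y),-np.cos(y),0],[0,0,-1]]).T.T)
    rel=(q.inv()*G).as_rotvec()
    print("at",np.round(p,4),"yaw",round(np.degrees(np.arctan2(*q.as_matrix()[[1,0],0])),2),"F",np.round(s["ft_force"],1),"t",s["clock"],"w",round(s["width"],3))
    for i in range(n):
        d=q.inv().apply((np.array(t)-p)/n)/.12
        print(np.round(d,4).tolist(),np.round(rel/n/np.pi,4).tolist())
        p=p+(np.array(t)-p)/n if 0 else p
        q=q*R.from_rotvec(rel/n)
E
python3 -c "
from plan import *
plan((.4928,-.3695,.10),88.8,3)"
```

```text
at [ 0.1609 -0.526   0.2313] yaw 17.0 F [ 0.2 -0.6 -0.2] t 1.2 w 1.0
[1.0089, -0.1459, 0.3647] [0.0, -0.0, -0.133]
[0.9813, 0.2759, 0.3647] [0.0, -0.0, -0.133]
[0.7851, 0.6502, 0.3647] [0.0, -0.0, -0.133]
```

>>> {"name": "carry_out", "arguments": {"increments": [[[1,-0.146,0.36],[0,0,-0.133],0],[[1,-0.146,0.36],[0,0,-0.133],0],[[1,-0.146,0.36],[0,0,-0.133],0],[[1,-0.146,0.36],[0,0,-0.133],0]]}}

```text
clock: 1.53
eef_pos: [0.2742, -0.4711, 0.1854]
ee_rot: [0.935, 0.355, 0.0, -0.002]
ft_force: [-1.7, 0.5, -0.3]
width: 0.998
grasp_force: 0.0
```

>>> {"name": "carry_out", "arguments": {"increments": [[[0.98,0.276,0.36],[0,0,-0.133],0],[[0.98,0.276,0.36],[0,0,-0.133],0],[[0.98,0.276,0.36],[0,0,-0.133],0],[[0.98,0.276,0.36],[0,0,-0.133],0]]}}

```text
clock: 1.87
eef_pos: [0.3847, -0.4188, 0.142]
ee_rot: [0.841, 0.541, 0.0, -0.002]
ft_force: [-0.8, 0.3, -0.2]
width: 0.998
grasp_force: 0.0
```

>>> {"name": "carry_out", "arguments": {"increments": [[[0.785,0.65,0.36],[0,0,-0.133],0],[[0.785,0.65,0.36],[0,0,-0.133],0],[[0.785,0.65,0.36],[0,0,-0.133],0],[[0.785,0.65,0.36],[0,0,-0.133],0],[[0.785,0.65,0.36],[0,0,-0.133],0]]}}

```text
clock: 2.28
eef_pos: [0.493, -0.3681, 0.0999]
ee_rot: [0.712, 0.702, -0.0, -0.001]
ft_force: [-0.3, 0.1, 0.3]
width: 0.999
grasp_force: 0.0
```

```bash
python3 -c "
from plan import *
plan((.4928,-.3695,.003),88.8,1)"
```

```text
at [ 0.493  -0.3681  0.0999] yaw 89.13 F [-0.3  0.1  0.3] t 2.2833 w 0.999
[-0.0133, 0.0004, 0.8075] [-0.0006, -0.0005, 0.0018]
```

>>> {"name": "carry_out", "arguments": {"increments": [[[-0.013,0,0.3],[0,0,0.002],0],[[-0.013,0,0.55],[0,0,0.002],0],[[-0.013,0,0.7],[0,0,0.002],0],[[-0.013,0,0.77],[0,0,0.002],0],[[-0.013,0,0.805],[0,0,0.002],0],[[-0.013,0,0.805],[0,0,0.002],0.5],[[-0.013,0,0.805],[0,0,0.002],1],[[-0.013,0,0.805],[0,0,0.002],1]], "newtons": 60}}

```text
clock: 2.95
eef_pos: [0.4922, -0.3722, 0.007]
ee_rot: [0.717, 0.697, 0.0, 0.001]
ft_force: [0.6, -0.9, 0.5]
width: 0.603
grasp_force: 0.0
```

>>> {"name": "carry_out", "arguments": {"increments": [[[0,0,0],[0,0,0],1],[[0,0,0],[0,0,0],1],[[0,0,0],[0,0,0],1],[[0,0,0],[0,0,0],1],[[0,0,0],[0,0,0],1]]}}

```text
clock: 3.37
eef_pos: [0.4926, -0.3719, 0.0066]
ee_rot: [0.716, 0.698, 0.0, 0.001]
ft_force: [1.7, 0.4, 7.3]
width: 0.265
grasp_force: 60.9
```

>>> {"name": "carry_out", "arguments": {"increments": [[[0,0,-0.1],[0,0,0],1],[[0,0,-0.25],[0,0,0],1],[[0,0,-0.45],[0,0,0],1],[[0,0,-0.6],[0,0,0],1],[[0,0,-0.65],[0,0,0],1],[[0,0,-0.65],[0,0,0],1]]}}

```text
clock: 3.87
eef_pos: [0.4921, -0.3719, 0.0849]
ee_rot: [0.717, 0.698, 0.0, 0.001]
ft_force: [0.7, 0.3, -5.1]
width: 0.262
grasp_force: 59.7
```

```bash
cat >> plan.py <<'E'
P=np.array([.55066,.13632]);YAW=2.69
def pr(x,y,z):
    c,s=np.cos(np.radians(YAW)),np.sin(np.radians(YAW));return (P[0]+(c*x-s*y)/1000,P[1]+(s*x+c*y)/1000,z/1000)
E
python3 -c "
from plan import *
a=eyes.capture('top');cv2.imwrite('pics/c2.png',cv2.resize(a['pixels'][200:300,360:520,::-1],None,fx=5,fy=5,interpolation=cv2.INTER_CUBIC))
print(pr(0,-192,78));plan(pr(0,-192,78),92.69,3)"
```

```text
(np.float64(0.5596709652776755), np.float64(-0.0554684316239239), 0.078)
at [ 0.4916 -0.3715  0.0832] yaw 88.46 F [-0.1  0.3 -5.1] t 3.9167 w 0.26
[0.8825, 0.1654, 0.0142] [0.0, 0.0, -0.0078]
[0.8782, 0.187, 0.0142] [0.0, 0.0, -0.0078]
[0.8733, 0.2086, 0.0143] [0.0, 0.0, -0.0078]
```

View pics/c2.png

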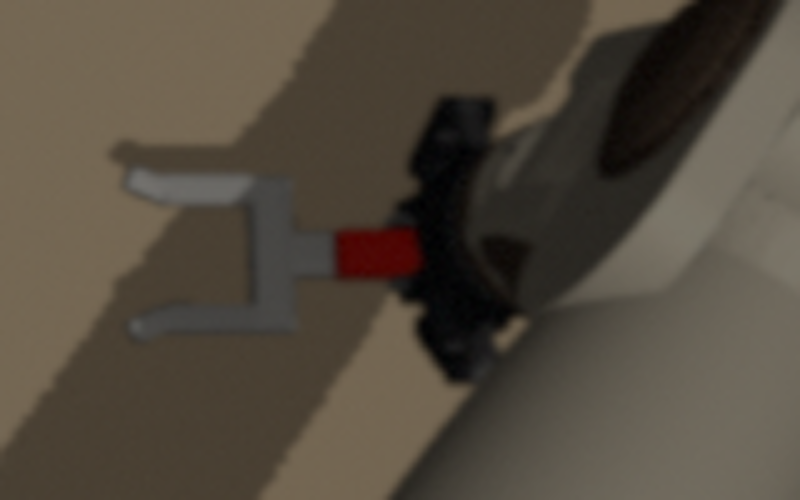

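>>> {"name": "carry_out", "arguments": {"increments": [[[0.2,0.04,0],[0,0,-0.003],1],[[0.45,0.08,0],[0,0,-0.006],1],[[0.7,0.13,0],[0,0,-0.008],1],[[0.88,0.165,0],[0,0,-0.008],1],[[0.88,0.165,0],[0,0,-0.008],1]]}}

```text
clock: 4.33
eef_pos: [0.514, -0.2624, 0.0811]
ee_rot: [0.707, 0.708, 0.0, -0.002]
ft_force: [0.1, -0.1, -5.4]
width: 0.265
grasp_force: 59.6
```

>>> {"name": "carry_out", "arguments": {"increments": [[[0.2,0.04,0],[0,0,-0.003],1],[[0.45,0.08,0],[0,0,-0.006],1],[[0.7,0.13,0],[0,0,-0.008],1],[[0.88,0.185,0],[0,0,-0.008],1],[[0.88,0.185,0],[0,0,-0.008],1]]}}

```text
clock: 4.75
eef_pos: [0.5365, -0.1574, 0.0813]
ee_rot: [0.698, 0.716, -0.0, -0.001]
ft_force: [0.5, 0.2, -4.9]
width: 0.267
grasp_force: 59.7
```

>>> {"name": "carry_out", "arguments": {"increments": [[[0.2,0.04,0],[0,0,-0.003],1],[[0.45,0.08,0],[0,0,-0.006],1],[[0.7,0.15,0],[0,0,-0.008],1],[[0.87,0.21,0],[0,0,-0.008],1],[[0.87,0.21,0],[0,0,-0.008],1],[[0.87,0.21,0],[0,0,-0.008],1]]}}

```text
clock: 5.25
eef_pos: [0.5588, -0.0552, 0.0815]
ee_rot: [0.689, 0.725, -0.001, -0.001]
ft_force: [-0.5, -0.1, -4.2]
width: 0.261
grasp_force: 59.7
```

```bash
python3 -c "
from plan import *
a=eyes.capture('top');b=eyes.capture('side')
A=cv2.resize(a['pixels'][195:270,200:360,::-1],None,fx=5,fy=5,interpolation=cv2.INTER_CUBIC)
B=cv2.resize(b['pixels'][160:300,210:370,::-1],None,fx=1.6,fy=1.6,interpolation=cv2.INTER_CUBIC)
c=np.zeros((600,800,3),np.uint8);c[:375]=A;c[376:600,:256]=B[:224];cv2.imwrite('pics/c3.png',c)
plan(pr(0,-192,78),92.69,1)"
```

```text
at [ 0.5587 -0.0565  0.082 ] yaw 92.77 F [-0.3 -0.5 -4.8] t 5.35 w 0.26
[0.0084, 0.0087, 0.0334] [-0.0006, 0.0, 0.0004]
```

View pics/c3.png

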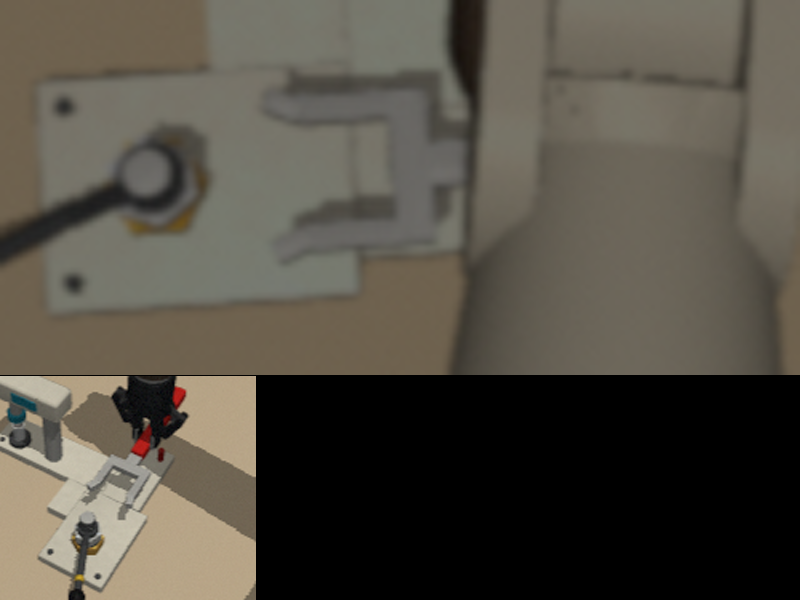

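```bash
python3 -c "
from plan import *
from scipy.optimize import least_squares
a=eyes.capture('top')
T=lambda x,y:(200+x/5-.4,195+y/5-.4)
def tr(Q,q):
    c,s=np.cos(q[2]),np.sin(q[2]);Q=np.array(Q)/1000;return np.c_[q[0]+c*Q[:,0]-s*Q[:,1],q[1]+s*Q[:,0]+c*Q[:,1],Q[:,2]]
z=89.5
sp=[((-47,38,z),T(436,242)),((-47,-38,z),T(430,88)),((-27,24,z),T(391,207)),((-27,-24,z),T(388,119)),((32,45,z),T(281,260)),((32,-45,z),T(265,98))]
g=lambda q:(px(a,tr([o[0] for o in sp],q))-[o[1] for o in sp]).ravel()
s=readout.state();t=np.array(s['eef_pos']);y=np.radians(92.77)
q0=[t[0]+.1024*np.cos(y),t[1]+.1024*np.sin(y),y]
print('pred',q0,np.round(g(q0),1).tolist())
u=least_squares(g,q0,loss='soft_l1');print(u.x,np.degrees(u.x[2]),np.round(g(u.x),1).tolist())
c,sn=np.cos(np.radians(YAW)),np.sin(np.radians(YAW))
for q in (q0,u.x):
  d=np.array(q[:2])-P;print('press frame',1000*(c*d[0]+sn*d[1]),1000*(-sn*d[0]+c*d[1]))
st=px(a,[(*P,.098)])[0];print('stud px',st,'seen',T(149,173))
plan(pr(0,-192,30),92.69)
"
```

```text
pred [np.float64(0.5538316677285504), np.float64(0.045520298205500964), np.float64(1.6191419470751394)] [0.2, -1.2, -0.9, -1.6, 0.5, 0.6, -0.3, -1.5, -1.5, 0.4, -0.7, -4.3]
[0.55129073 0.04458436 1.61206917] 92.3647595819564 [0.5, 0.0, -0.3, -0.4, 0.8, 1.7, 0.2, -0.4, -1.2, 1.4, -0.1, -3.3]
press frame -1.0932488583470112 -90.84850097323567
press frame -3.6753104555886176 -91.6641526653103
stud px [228.39308643 229.13689026] seen (229.4, 229.2)
at [ 0.5588 -0.0568  0.0823] yaw 92.74 F [ 0.6 -0.1 -4.5] t 5.4 w 0.261
[0.0105, 0.0085, 0.4357] [-0.0004, 0.0001, 0.0003]
```

```bash
python3 -c "
from plan import *
from scipy.optimize import least_squares
a=eyes.capture('top')
def tr(Q,q):
    c,s=np.cos(q[2]),np.sin(q[2]);Q=np.array(Q)/1000;return np.c_[q[0]+c*Q[:,0]-s*Q[:,1],q[1]+s*Q[:,0]+c*Q[:,1],Q[:,2]]
z=90
M=[(-47,38,z),(-47,-38,z),(-27,24,z),(-27,-24,z)]
for off,t,yw,O in (((360,200),(.4916,-.3715),88.46,[(295,329),(293,178),(253,303),(249,205)]),((200,195),(.5587,-.0567),92.75,[(436,242),(430,88),(391,207),(388,119)])):
    U=np.array(O)/5-.4+off;y=np.radians(yw)
    q0=np.array([t[0]+.1024*np.cos(y),t[1]+.1024*np.sin(y)])
    g=lambda q:(px(a,tr(M,[*q,y]))-U).ravel()
    u=least_squares(g,q0);print((u.x-q0)*1000,np.round(g(u.x),1).tolist())
"
```

```text
[-1.68118117 -1.5400343 ] [0.1, 0.8, -0.4, -0.6, 0.0, 0.1, 0.3, -0.3]
[-2.21815571 -0.33175883] [0.3, -0.2, -0.7, -0.7, 0.6, 1.5, -0.2, -0.6]
```

```bash
python3 -c "
from plan import *
plan(pr(2,-192,31),92.69)"
```

```text
at [ 0.5589 -0.0569  0.0825] yaw 92.71 F [ 0.5  0.1 -4.2] t 5.45 w 0.258
[0.0112, 0.0245, 0.4291] [-0.0003, 0.0, 0.0001]
```

>>> {"name": "carry_out", "arguments": {"increments": [[[0.011,0.025,0],[0,0,0],1],[[0.011,0.025,0.1],[0,0,0],1],[[0.011,0.025,0.22],[0,0,0],1],[[0.011,0.025,0.34],[0,0,0],1],[[0.011,0.025,0.4],[0,0,0],1],[[0.011,0.025,0.43],[0,0,0],1],[[0.011,0.025,0.43],[0,0,0],1]]}}

```text
clock: 6.03
eef_pos: [0.5617, -0.0545, 0.0304]
ee_rot: [0.69, 0.724, -0.0, -0.001]
ft_force: [0.5, 1.0, -5.1]
width: 0.263
grasp_force: 59.6
```

```bash
python3 -c "
from plan import *
a=eyes.capture('top')
A=cv2.resize(a['pixels'][200:270,200:330,::-1],None,fx=6,fy=6,interpolation=cv2.INTER_CUBIC)
cv2.imwrite('pics/c4.png',cv2.convertScaleAbs(A,alpha=1.4))
plan(pr(2,-192,31),92.69,1)"
```

```text
at [ 0.5621 -0.0545  0.0313] yaw 92.77 F [-1.1  1.  -4. ] t 6.0833 w 0.263
[-0.007, -0.0043, 0.0027] [-0.0001, -0.0, 0.0005]
```

View pics/c4.png

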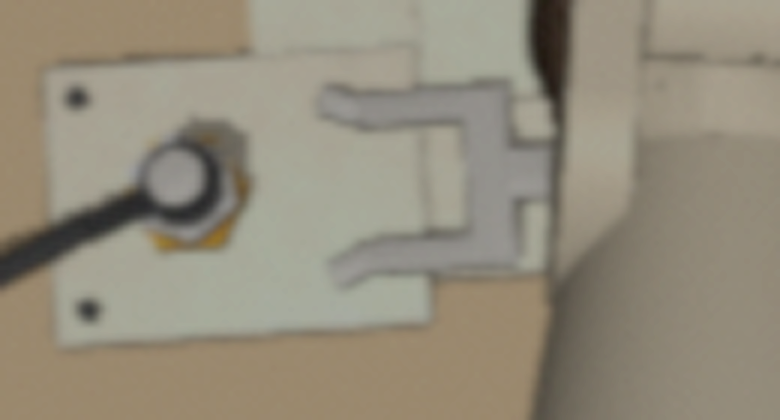

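```bash
python3 -c "
from plan import *
from scipy.optimize import least_squares
a=eyes.capture('top')
cr=lambda X:(px(a,X)-[200,200]+.4)*6
o=np.array
def tr(Q,q):
    c,s=np.cos(q[2]),np.sin(q[2]);Q=np.array(Q)/1000;return np.c_[q[0]+c*Q[:,0]-s*Q[:,1],q[1]+s*Q[:,0]+c*Q[:,1],Q[:,2]]
z=38.5
M=[(-47,38,z),(-47,-38,z),(-27,24,z),(-27,-24,z)]
U=o([(519,265),(508,82),(467,236),(463,122)])
g=lambda q:(cr(tr(M,q))-U).ravel()
u=least_squares(g,[.555,.047,1.61]);d=u.x[:2]-P;c,s=np.cos(np.radians(YAW)),np.sin(np.radians(YAW))
print(u.x,np.degrees(u.x[2]),c*d[0]+s*d[1],-s*d[0]+c*d[1],g(u.x).round(1).tolist())
cn=[(60,-100,20),(-60,60,20),(60,60,20),(-60,-100,20)]
C=o([(413,45),(58,347),(43,68),(431,323)])
h=lambda q:(cr(tr(cn,q))-C).ravel()
v=least_squares(h,[*P,.047]);print('deck fit',v.x,np.degrees(v.x[2]),h(v.x).round(1).tolist())
print('stud',cr([(*P,.098)]),'hand-based',readout.state()['eef_pos'])
"
```

```text
[0.55399626 0.04593392 1.60690491] 92.06886940218584 -0.0009094222909428549 -0.0904430610890105 [-0.4, 0.4, -0.2, 2.7, 1.6, -1.4, -1.0, -1.6]
deck fit [0.55062933 0.13550767 0.04494724] 2.5752872113783165 [3.3, -2.3, -4.0, 2.1, -2.8, -1.3, 3.6, 1.3]
stud [[172.75851857 177.22134156]] hand-based [ 0.56252941 -0.05449576  0.03194197]
```

>>> {"name": "carry_out", "arguments": {"increments": [[[0,0.002,0.025],[0,0,0],1],[[0.06,0.002,0.025],[0,0,0],1],[[0.14,0.002,0.025],[0,0,0],1],[[0.22,0.002,0.025],[0,0,0],1],[[0.3,0.002,0.025],[0,0,0],1],[[0.36,0.002,0.025],[0,0,0],1],[[0.4,0.002,0.025],[0,0,0],1],[[0.4,0.002,0.025],[0,0,0],1]]}}

```text
clock: 6.8
eef_pos: [0.5601, -0.0051, 0.0285]
ee_rot: [0.689, 0.725, 0.0, -0.0]
ft_force: [0.1, -0.1, -4.3]
width: 0.263
grasp_force: 59.7
```

```bash
python3 -c "
from plan import *
plan(pr(2.5,-102,27.5),92.69,1)"
```

```text
at [ 0.5601 -0.0051  0.0285] yaw 92.87 F [ 0.1 -0.1 -4.3] t 6.8 w 0.263
[0.3311, -0.0017, 0.0088] [0.0, -0.0001, 0.001]
```

Origin is now about y = -41. Slide on further gently.

>>> {"name": "carry_out", "arguments": {"increments": [[[0.04,0,0.008],[0,0,0.001],1],[[0.08,0,0.008],[0,0,0.001],1],[[0.12,0,0.008],[0,0,0.001],1],[[0.16,0,0.008],[0,0,0.001],1],[[0.18,0,0.008],[0,0,0.001],1],[[0.18,0,0.008],[0,0,0.001],1]]}}

```text
clock: 7.3
eef_pos: [0.5591, 0.0156, 0.0276]
ee_rot: [0.691, 0.723, 0.0, -0.0]
ft_force: [-0.3, 0.3, -3.5]
width: 0.265
grasp_force: 59.7
```

>>> {"name": "carry_out", "arguments": {"increments": [[[0.03,0,0],[0,0,0],1],[[0.06,0,0],[0,0,0],1],[[0.09,0,0],[0,0,0],1],[[0.11,0,0],[0,0,0],1],[[0.13,0,0],[0,0,0],1],[[0.145,0,0],[0,0,0],1],[[0.145,0,0],[0,0,0],1]]}}

```text
clock: 7.88
eef_pos: [0.5583, 0.0329, 0.0275]
ee_rot: [0.691, 0.723, 0.0, -0.0]
ft_force: [1.1, 0.4, -5.0]
width: 0.262
grasp_force: 59.7
```

```bash
python3 -c "
from plan import *
plan(pr(2.5,-102,27),92.69,1)
a=eyes.capture('top');b=eyes.capture('side')
A=cv2.resize(a['pixels'][200:265,200:330,::-1],None,fx=6,fy=6,interpolation=cv2.INTER_CUBIC)
B=cv2.resize(b['pixels'][195:300,230:330,::-1],None,fx=2,fy=2,interpolation=cv2.INTER_CUBIC)
c=np.zeros((600,780,3),np.uint8);c[:390]=A;c[390:600,:200]=B
cv2.imwrite('pics/c5.png',cv2.convertScaleAbs(c,alpha=1.4))
"
```

```text
at [0.5583 0.0329 0.0275] yaw 92.62 F [ 1.1  0.4 -5. ] t 7.8833 w 0.262
[0.0142, -0.0023, 0.0042] [-0.0, -0.0, -0.0004]
```

View pics/c5.png

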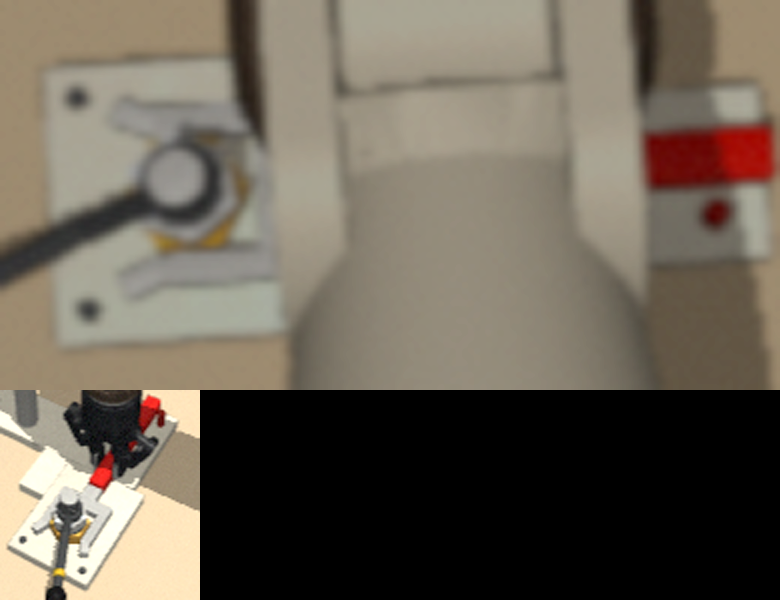

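>>> {"name": "carry_out", "arguments": {"increments": [[[0.01,0,0.005],[0,0,0],1],[[0.02,0,0.005],[0,0,0],1],[[0.025,0,0.005],[0,0,0],1],[[0.03,0,0.005],[0,0,0],1]]}}

```text
clock: 8.32
eef_pos: [0.5582, 0.036, 0.0269]
ee_rot: [0.691, 0.723, -0.0, 0.0]
ft_force: [-0.3, -2.6, -4.6]
width: 0.264
grasp_force: 59.7
```

>>> {"name": "carry_out", "arguments": {"increments": [[[0.008,0,0.005],[0,0,0],1],[[0.016,0,0.008],[0,0,0],1],[[0.02,0,0.008],[0,0,0],1],[[0.02,0,0.008],[0,0,0],1]]}}

```text
clock: 8.65
eef_pos: [0.5583, 0.0364, 0.0267]
ee_rot: [0.691, 0.722, -0.001, 0.002]
ft_force: [-2.0, -12.2, 1.6]
width: 0.256
grasp_force: 60.5
```

>>> {"name": "carry_out", "arguments": {"increments": [[[-0.014,0,0],[0,0,0],1],[[-0.014,0,0],[0,0,0],1],[[-0.014,0,0],[0,0,0],0.5],[[-0.014,0,0],[0,0,0],0.4],[[-0.014,0,0],[0,0,0],0.3],[[-0.014,0,0],[0,0,0],0.3]]}}

```text
clock: 9.15
eef_pos: [0.5583, 0.0371, 0.0262]
ee_rot: [0.691, 0.723, 0.0, 0.0]
ft_force: [-0.8, -0.3, 0.3]
width: 0.702
grasp_force: 0.0
```

>>> {"name": "carry_out", "arguments": {"increments": [[[0,0,-0.1],[0,0,0],0.3],[[0,0,-0.3],[0,0,0],0.3],[[0,0,-0.6],[0,0,0],0.3],[[0,0,-0.9],[0,0,0],0.3],[[0,0,-0.95],[0,0,0],0.5],[[0,0,-0.95],[0,0,0],1]]}}

```text
clock: 9.65
eef_pos: [0.5598, 0.037, 0.1442]
ee_rot: [0.691, 0.723, 0.002, 0.002]
ft_force: [-0.6, -0.9, -0.7]
width: 0.427
grasp_force: 0.0
```

```bash
python3 -c "
from plan import *
s=readout.state();print(s['ft_force'],s['moment'])
import math
# pushing pose: radius 100 at lever angle 113.3 (press) ; tip 30mm behind (ccw side)
def lp(rad,ang,back,z):
    t=math.radians(ang); return pr(rad*math.cos(t)-back*math.sin(t),rad*math.sin(t)+back*math.cos(t),z)
for b in (40,): print(lp(105,113.3,b,130))
plan(lp(105,113.3,45,130),92.69-70,3)
"
```

```text
[-0.59200201 -0.85315251 -0.7331247 ] [ 0.00731407  0.01951548 -0.02624796]
(np.float64(0.4686926798369827), np.float64(0.21317283615647126), 0.13)
at [0.5598 0.037  0.1442] yaw 92.61 F [-0.6 -0.9 -0.7] t 9.65 w 0.427
[0.4947, -0.2435, 0.0379] [0.0006, -0.0004, 0.1295]
[0.3581, -0.4193, 0.038] [0.0006, -0.0004, 0.1295]
[0.1631, -0.5267, 0.0384] [0.0006, -0.0004, 0.1295]
```

```bash
python3 -c "
from plan import *
import math
print(np.degrees(readout.state()['joint_positions']).round(2))
def lp(rad,ang,back,z):
    t=math.radians(ang); return pr(rad*math.cos(t)-back*math.sin(t),rad*math.sin(t)+back*math.cos(t),z)
plan(lp(105,113.3,45,130),116-90,3)
"
```

```text
[3.780e+00 5.230e+00 7.100e-01 8.512e+01 1.000e-02 9.117e+01]
at [0.5598 0.037  0.1442] yaw 92.61 F [-0.6 -0.9 -0.7] t 9.65 w 0.427
[0.4947, -0.2435, 0.0379] [0.0006, -0.0004, 0.1233]
[0.3661, -0.4123, 0.038] [0.0006, -0.0004, 0.1233]
[0.1832, -0.52, 0.0385] [0.0006, -0.0004, 0.1233]
```

```bash
cat >> plan.py <<'E'
def lp(rad,ang,back,z):
    t=np.radians(ang); return pr(rad*np.cos(t)-back*np.sin(t),rad*np.sin(t)+back*np.cos(t),z)
E
python3 -c "
from plan import *
plan(lp(92,113.3,45,130),206,3)
"
```

```text
at [0.5598 0.037  0.1442] yaw 92.61 F [-0.6 -0.9 -0.7] t 9.65 w 0.427
[0.4616, -0.2292, 0.038] [0.0005, 0.0006, -0.21]
[0.5051, 0.1019, 0.0391] [0.0005, 0.0006, -0.21]
[0.3366, 0.3901, 0.0396] [0.0005, 0.0006, -0.21]
```

>>> {"name": "carry_out", "arguments": {"increments": [[[0.46,-0.23,0],[0,0,-0.21],1],[[0.46,-0.23,0],[0,0,-0.21],1],[[0.46,-0.23,0],[0,0,-0.21],1],[[0.46,-0.23,0],[0,0,-0.21],1],[[0.46,-0.23,0],[0,0,-0.21],1],[[0.46,-0.23,0],[0,0,-0.21],1]]}}

```text
clock: 10.15
eef_pos: [0.5274, 0.0909, 0.1388]
ee_rot: [0.416, 0.909, -0.0, -0.001]
ft_force: [-0.6, 0.0, -1.3]
width: 0.003
grasp_force: 0.0
```

>>> {"name": "carry_out", "arguments": {"increments": [[[0.505,0.1,0],[0,0,-0.21],1],[[0.505,0.1,0],[0,0,-0.21],1],[[0.505,0.1,0],[0,0,-0.21],1],[[0.505,0.1,0],[0,0,-0.21],1],[[0.505,0.1,0],[0,0,-0.21],1],[[0.505,0.1,0],[0,0,-0.21],1]]}}

```text
clock: 10.65
eef_pos: [0.4972, 0.1448, 0.1388]
ee_rot: [0.099, 0.995, -0.0, -0.001]
ft_force: [-0.3, -0.9, 0.2]
width: 0.001
grasp_force: 0.0
```

>>> {"name": "carry_out", "arguments": {"increments": [[[0.34,0.39,0],[0,0,-0.21],1],[[0.34,0.39,0],[0,0,-0.21],1],[[0.34,0.39,0],[0,0,-0.21],1],[[0.34,0.39,0],[0,0,-0.21],1],[[0.34,0.39,0.05],[0,0,-0.21],1],[[0.34,0.39,0.11],[0,0,-0.21],1],[[0.34,0.39,0.11],[0,0,-0.21],1]]}}

```text
clock: 11.23
eef_pos: [0.4665, 0.1985, 0.1245]
ee_rot: [-0.226, 0.974, -0.0, -0.002]
ft_force: [-0.4, -0.6, -0.1]
width: -0.002
grasp_force: 0.0
```

```bash
python3 -c "
from plan import *
plan(lp(92,113.3,45,67),206,1)
a=eyes.capture('top');b=eyes.capture('side')
A=cv2.resize(a['pixels'][195:265,170:330,::-1],None,fx=5,fy=5,interpolation=cv2.INTER_CUBIC)
B=cv2.resize(b['pixels'][190:310,210:340,::-1],None,fx=2,fy=2,interpolation=cv2.INTER_CUBIC)
c=np.zeros((600,800,3),np.uint8);c[:350]=A;c[355:595,:260]=B
cv2.imwrite('pics/c6.png',cv2.convertScaleAbs(c,alpha=1.4))
"
```

```text
at [0.4665 0.1985 0.1245] yaw -153.88 F [-0.4 -0.6 -0.1] t 11.2333 w -0.002
[-0.0301, -0.007, 0.479] [0.0001, -0.0011, 0.0006]
```

View pics/c6.png

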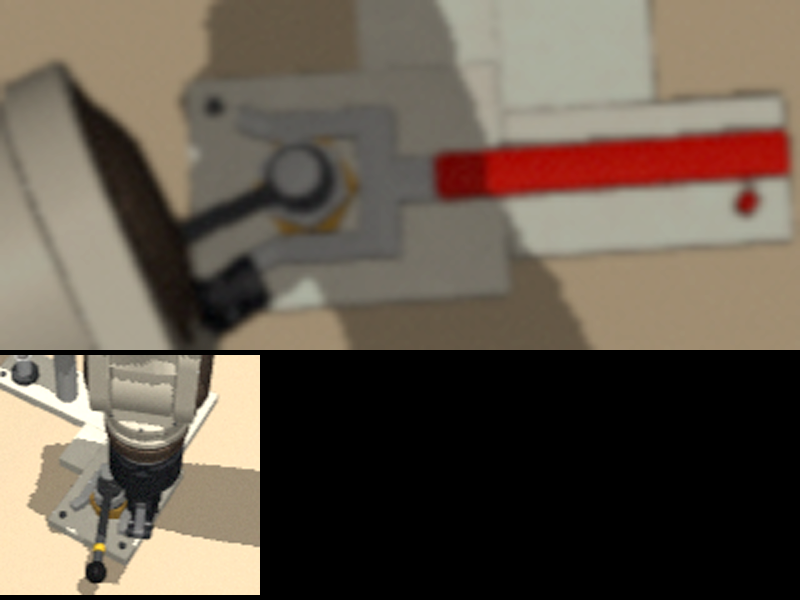

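>>> {"name": "carry_out", "arguments": {"increments": [[[-0.03,-0.007,0.1],[0,0,0],1],[[-0.03,-0.007,0.25],[0,0,0],1],[[-0.03,-0.007,0.4],[0,0,0],1],[[-0.03,-0.007,0.48],[0,0,0],1],[[-0.03,-0.007,0.48],[0,0,0],1]]}}

```text
clock: 11.75
eef_pos: [0.47, 0.1991, 0.0664]
ee_rot: [-0.225, 0.974, -0.0, -0.002]
ft_force: [0.7, 0.5, -0.0]
width: -0.0
grasp_force: 0.0
```

```bash
cat >> plan.py <<'E'
def rows(angs,back=18,rad=92,z=67):
    s=readout.state();p=np.array(s["eef_pos"]);q=R.from_quat(s["ee_rot"]);out=[]
    for A in angs:
        y=np.radians(A+YAW+90);G=R.from_matrix(np.array([[np.cos(y),np.sin(y),0],[np.sin(y),-np.cos(y),0],[0,0,-1]]))
        d=q.inv().apply(np.array(lp(rad,A,back,z))-p)/.12;t=(q.inv()*G).as_rotvec()/np.pi
        out.append([np.round(d,3).tolist(),[0,0,round(t[2],3)],1])
    print(out)
def meas(n=6):
    T=[]
    for i in range(n):
        if i: eyes.capture("top")
        s=readout.state();F=np.array(s["ft_force"]);d=np.array(s["eef_pos"])-[*P,0]
        T.append([*F,s["moment"][2],d[0]*F[1]-d[1]*F[0]])
    T=np.mean(T,0);c=R.from_euler("z",-YAW,degrees=True).apply(d)
    q=R.from_quat(s["ee_rot"]).as_matrix();yw=np.degrees(np.arctan2(q[1,0],q[0,0]))
    rad=np.hypot(*c[:2]);tx=q[:,0]
    # lever angle assuming contact back distance B from tool axis
    pos=np.degrees(np.arctan2(c[1],c[0]))
    print("F",T[:3].round(2),"Mz",T[3].round(3),"rxF",T[4].round(3),"sum",(T[3]+T[4]).round(3),"tool polar",round(rad*1000,1),round(pos,2),"yaw-lever",round((yw-90-YAW)%360,2),"z",d[2].round(4),"t",s["clock"])
E
python3 -c "
from plan import *
meas(3)
rows([113.3],30)
rows([113.3,110,105,100,95,91],18)
"
```

```text
F [0.38 0.37 0.23] Mz -0.004 rxF -0.053 sum -0.058 tool polar 101.6 138.8 yaw-lever 113.29 z 0.0692 t 11.85
[[[-0.114, 0.002, 0.019], [0, 0, np.float64(-0.0)], 1]]
[[[-0.214, 0.003, 0.018], [0, 0, np.float64(-0.0)], 1], [[-0.259, 0.01, 0.018], [0, 0, np.float64(0.018)], 1], [[-0.327, 0.016, 0.018], [0, 0, np.float64(0.046)], 1], [[-0.395, 0.016, 0.018], [0, 0, np.float64(0.074)], 1], [[-0.463, 0.011, 0.018], [0, 0, np.float64(0.102)], 1], [[-0.517, 0.002, 0.018], [0, 0, np.float64(0.124)], 1]]
```

>>> {"name": "carry_out", "arguments": {"increments": [[[-0.07,0.001,0],[0,0,0],1],[[-0.14,0.002,0],[0,0,0],1],[[-0.214,0.003,0],[0,0,0],1],[[-0.26,0.01,0],[0,0,0.018],1],[[-0.327,0.016,0],[0,0,0.046],1],[[-0.395,0.016,0],[0,0,0.074],1],[[-0.463,0.011,0],[0,0,0.102],1],[[-0.463,0.011,0],[0,0,0.102],1]]}}

```text
clock: 12.52
eef_pos: [0.5223, 0.226, 0.0693]
ee_rot: [-0.065, 0.998, 0.0, 0.001]
ft_force: [-0.3, 0.3, 1.1]
width: 0.0
grasp_force: 0.0
```

```bash
python3 -c "
from plan import *
meas(5)
rows([95,92,90,88,86,84],18)
"
```

```text
F [-0.21  0.51  0.17] Mz 0.017 rxF 0.003 sum 0.021 tool polar 93.8 106.06 yaw-lever 95.1 z 0.0692 t 12.7167
[[[0.0, -0.001, 0.018], [0, 0, np.float64(0.001)], 1], [[-0.04, 0.006, 0.018], [0, 0, np.float64(0.017)], 1], [[-0.067, 0.009, 0.018], [0, 0, np.float64(0.028)], 1], [[-0.095, 0.012, 0.018], [0, 0, np.float64(0.039)], 1], [[-0.122, 0.013, 0.018], [0, 0, np.float64(0.051)], 1], [[-0.149, 0.014, 0.018], [0, 0, np.float64(0.062)], 1]]
```

>>> {"name": "carry_out", "arguments": {"increments": [[[-0.027,0.004,0.01],[0,0,0.011],1],[[-0.054,0.008,0.01],[0,0,0.022],1],[[-0.081,0.011,0.01],[0,0,0.033],1],[[-0.108,0.013,0.01],[0,0,0.045],1],[[-0.135,0.014,0.01],[0,0,0.056],1]]}}

```text
clock: 13.13
eef_pos: [0.5361, 0.229, 0.0682]
ee_rot: [0.021, 1.0, 0.0, -0.0]
ft_force: [-0.9, 1.0, 0.0]
width: -0.002
grasp_force: 0.5
```

```bash
python3 -c "
from plan import *
meas(4)
a=eyes.capture('top');b=eyes.capture('side');find(a,'lever_mark',1);find(b,'lever_mark',1)
rows([84,82,80,78,76,74,72,70],18)
B=cv2.resize(b['pixels'][190:310,210:340,::-1],None,fx=4,fy=4,interpolation=cv2.INTER_CUBIC)
cv2.imwrite('pics/c7.png',B)
"
```

```text
F [-0.51  0.43 -0.18] Mz 0.002 rxF 0.041 sum 0.043 tool polar 93.7 96.17 yaw-lever 84.99 z 0.0681 t 13.2833
lever_mark 0.51 [0.549  0.1412 0.073 ]
lever_mark 0.51 [0.5395 0.1591 0.0706]
[[[-0.015, 0.003, 0.009], [0, 0, np.float64(0.005)], 1], [[-0.042, 0.008, 0.009], [0, 0, np.float64(0.016)], 1], [[-0.069, 0.011, 0.009], [0, 0, np.float64(0.027)], 1], [[-0.096, 0.013, 0.009], [0, 0, np.float64(0.039)], 1], [[-0.123, 0.015, 0.009], [0, 0, np.float64(0.05)], 1], [[-0.151, 0.015, 0.009], [0, 0, np.float64(0.061)], 1], [[-0.178, 0.015, 0.009], [0, 0, np.float64(0.072)], 1], [[-0.205, 0.014, 0.009], [0, 0, np.float64(0.083)], 1]]
```

View pics/c7.png

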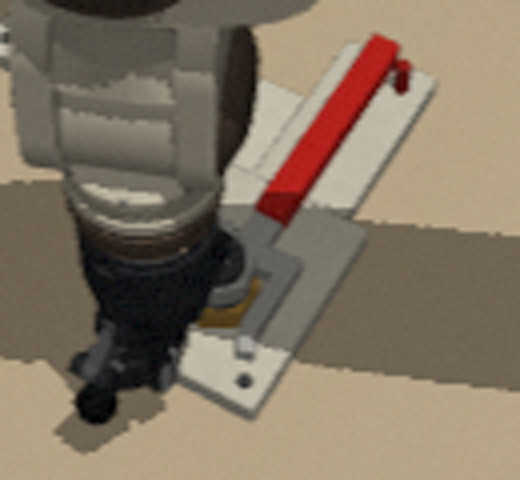

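```bash
python3 -c "
from plan import *
b=eyes.capture('side');q=onplane(b,(233.4,290.9),.08);d=q[:2]-P;print(q,np.hypot(*d),np.degrees(np.arctan2(d[1],d[0]))-YAW)
"
```

```text
[0.55051968 0.27162363 0.08      ] 0.1353037018779388 87.36941994857489
```

>>> {"name": "carry_out", "arguments": {"increments": [[[-0.014,0.002,0.005],[0,0,0.006],1],[[-0.028,0.005,0.005],[0,0,0.011],1],[[-0.042,0.007,0.005],[0,0,0.017],1],[[-0.055,0.009,0.005],[0,0,0.022],1],[[-0.055,0.009,0.005],[0,0,0.022],1]]}}

```text
clock: 13.95
eef_pos: [0.5433, 0.2298, 0.0673]
ee_rot: [0.057, 0.998, 0.0, 0.0]
ft_force: [-0.7, 0.5, 0.4]
width: 0.005
grasp_force: 0.1
```

```bash
python3 -c "
from plan import *
meas(5)
rows([80,79,78,77,76],18)
"
```

```text
F [-0.05  0.07  0.1 ] Mz 0.015 rxF 0.004 sum 0.019 tool polar 93.7 91.99 yaw-lever 80.92 z 0.0673 t 14.15
[[[-0.012, 0.002, 0.002], [0, 0, np.float64(0.005)], 1], [[-0.026, 0.005, 0.002], [0, 0, np.float64(0.011)], 1], [[-0.039, 0.007, 0.002], [0, 0, np.float64(0.016)], 1], [[-0.053, 0.008, 0.002], [0, 0, np.float64(0.022)], 1], [[-0.066, 0.01, 0.002], [0, 0, np.float64(0.027)], 1]]
```

>>> {"name": "carry_out", "arguments": {"increments": [[[-0.014,0.002,0],[0,0,0.006],1],[[-0.028,0.005,0],[0,0,0.011],1],[[-0.042,0.007,0],[0,0,0.017],1],[[-0.055,0.009,0],[0,0,0.022],1],[[-0.055,0.009,0],[0,0,0.022],1]]}}

```text
clock: 14.57
eef_pos: [0.55, 0.2301, 0.0673]
ee_rot: [0.091, 0.996, 0.0, 0.0]
ft_force: [-0.1, 0.8, 0.5]
width: 0.002
grasp_force: 0.1
```

```bash
python3 -c "
from plan import *
meas(5)"
```

```text
F [-0.07  0.25  0.34] Mz 0.004 rxF 0.006 sum 0.01 tool polar 93.8 87.87 yaw-lever 76.96 z 0.0674 t 14.7667
```

>>> {"name": "carry_out", "arguments": {"increments": [[[-0.014,0.002,0],[0,0,0.006],1],[[-0.028,0.005,0],[0,0,0.011],1],[[-0.042,0.007,0],[0,0,0.017],1],[[-0.055,0.009,0],[0,0,0.022],1],[[-0.055,0.009,0],[0,0,0.022],1]]}}

```text
clock: 15.18
eef_pos: [0.5565, 0.23, 0.0673]
ee_rot: [0.125, 0.992, 0.0, -0.0]
ft_force: [-2.7, 0.1, 0.3]
width: 0.003
grasp_force: 1.0
```

```bash
python3 -c "
from plan import *
meas(5)"
```

```text
F [-1.69  0.36  0.4 ] Mz 0.029 rxF 0.16 sum 0.189 tool polar 93.8 83.83 yaw-lever 73.0 z 0.0674 t 15.3833
```

>>> {"name": "carry_out", "arguments": {"increments": [[[-0.01,0.002,0],[0,0,0.004],1],[[-0.02,0.004,0],[0,0,0.008],1],[[-0.031,0.005,0],[0,0,0.013],1],[[-0.042,0.007,0],[0,0,0.017],1],[[-0.042,0.007,0],[0,0,0.017],1]]}}

```text
clock: 15.8
eef_pos: [0.5616, 0.2296, 0.0673]
ee_rot: [0.152, 0.988, 0.0, -0.0]
ft_force: [-2.7, 1.5, 1.4]
width: 0.001
grasp_force: 1.4
```

```bash
python3 -c "
from plan import *
meas(5)"
```

```text
F [-2.34  1.26  0.91] Mz 0.046 rxF 0.232 sum 0.278 tool polar 93.9 80.68 yaw-lever 69.94 z 0.0674 t 16.0
```

>>> {"name": "carry_out", "arguments": {"increments": [[[-0.01,0.002,0],[0,0,0.004],1],[[-0.02,0.004,0],[0,0,0.008],1],[[-0.031,0.005,0],[0,0,0.013],1],[[-0.042,0.007,0],[0,0,0.017],1],[[-0.042,0.007,0],[0,0,0.017],1]]}}

```text
clock: 16.42
eef_pos: [0.5661, 0.2291, 0.0673]
ee_rot: [0.178, 0.984, 0.0, -0.001]
ft_force: [-4.7, 4.0, 2.2]
width: -0.003
grasp_force: 2.9
```

```bash
python3 -c "
from plan import *
meas(5)"
```

```text
F [-4.92  2.89  1.3 ] Mz 0.048 rxF 0.501 sum 0.549 tool polar 94.1 77.87 yaw-lever 66.85 z 0.0673 t 16.6167
```

>>> {"name": "carry_out", "arguments": {"increments": [[[-0.007,0.001,0],[0,0,0.003],1],[[-0.014,0.002,0],[0,0,0.006],1],[[-0.021,0.003,0],[0,0,0.008],1],[[-0.021,0.003,0],[0,0,0.008],1]]}}

```text
clock: 16.95
eef_pos: [0.5684, 0.2287, 0.0673]
ee_rot: [0.19, 0.982, 0.0, -0.001]
ft_force: [-6.6, 4.1, 1.5]
width: 0.004
grasp_force: 3.5
```

```bash
python3 -c "
from plan import *
meas(6)"
```

```text
F [-5.79  3.49  1.88] Mz 0.049 rxF 0.597 sum 0.646 tool polar 94.1 76.44 yaw-lever 65.42 z 0.0673 t 17.2
```

>>> {"name": "carry_out", "arguments": {"increments": [[[-0.01,0.002,0],[0,0,0.004],1],[[-0.02,0.004,0],[0,0,0.008],1],[[-0.031,0.005,0],[0,0,0.013],1],[[-0.036,0.006,0],[0,0,0.015],1],[[-0.036,0.006,0],[0,0,0.015],1]]}}

```text
clock: 17.62
eef_pos: [0.5725, 0.228, 0.0672]
ee_rot: [0.213, 0.977, 0.0, -0.001]
ft_force: [-7.0, 4.3, 1.0]
width: 0.004
grasp_force: 4.1
```

```bash
python3 -c "
from plan import *
meas(6)"
```

```text
F [-7.15  4.43  1.59] Mz 0.019 rxF 0.752 sum 0.771 tool polar 94.2 73.94 yaw-lever 62.74 z 0.0673 t 17.8667
```

>>> {"name": "carry_out", "arguments": {"increments": [[[-0.01,0.002,0],[0,0,0.004],1],[[-0.02,0.004,0],[0,0,0.008],1],[[-0.031,0.005,0],[0,0,0.013],1],[[-0.034,0.006,0],[0,0,0.014],1],[[-0.034,0.006,0],[0,0,0.014],1]]}}

```text
clock: 18.28
eef_pos: [0.5763, 0.2271, 0.0673]
ee_rot: [0.234, 0.972, 0.0, -0.001]
ft_force: [-7.7, 4.7, 3.1]
width: -0.004
grasp_force: 4.7
```

```bash
python3 -c "
from plan import *
meas(8)"
```

```text
F [-7.73  5.16  1.88] Mz 0.016 rxF 0.834 sum 0.849 tool polar 94.3 71.55 yaw-lever 60.23 z 0.0672 t 18.6333
```

>>> {"name": "carry_out", "arguments": {"increments": [[[-0.007,0.001,0],[0,0,0.003],1],[[-0.014,0.002,0],[0,0,0.006],1],[[-0.02,0.003,0],[0,0,0.008],1],[[-0.02,0.003,0],[0,0,0.008],1]]}}

```text
clock: 18.97
eef_pos: [0.5785, 0.2265, 0.0673]
ee_rot: [0.246, 0.969, 0.001, -0.001]
ft_force: [-8.8, 6.7, 2.5]
width: -0.005
grasp_force: 5.1
```

```bash
python3 -c "
from plan import *
meas(8)"
```

```text
F [-8.36  6.24  2.12] Mz 0.05 rxF 0.928 sum 0.978 tool polar 94.4 70.14 yaw-lever 58.79 z 0.0673 t 19.3167
```

>>> {"name": "carry_out", "arguments": {"increments": [[[0.03,0,0],[0,0,0],1],[[0.1,0,0],[0,0,0],1],[[0.25,0,0],[0,0,0],1],[[0.3,0,-0.2],[0,0,0],1],[[0.3,0,-0.5],[0,0,0],1],[[0.3,0,-0.8],[0,0,0],1],[[0.3,0,-1],[0,0,0],1],[[0.3,0,-1],[0,0,0],1]]}}

```text
clock: 19.98
eef_pos: [0.5496, 0.2434, 0.1938]
ee_rot: [0.247, 0.969, 0.003, 0.004]
ft_force: [0.4, 0.4, 0.5]
width: -0.002
grasp_force: 0.0
```

```bash
python3 -c "
from plan import *
plan((.38,.12,.25),148,2)"
```

```text
at [0.5496 0.2434 0.1938] yaw 151.43 F [0.4 0.4 0.5] t 19.9833 w -0.002
[0.3732, -0.788, -0.2419] [0.0011, 0.0009, 0.0095]
[0.3501, -0.7997, -0.2381] [0.0011, 0.0009, 0.0095]
```

>>> {"name": "carry_out", "arguments": {"increments": [[[0.3,-0.7,-0.3],[0,0,0],1],[[0.37,-0.79,-0.4],[0,0,0],1],[[0.37,-0.79,-0.4],[0,0,0],1],[[0.37,-0.79,-0.4],[0,0,0],1],[[0.37,-0.79,-0.4],[0,0,0],1]]}}

```text
clock: 20.4
eef_pos: [0.4635, 0.1802, 0.2367]
ee_rot: [0.247, 0.969, 0.001, 0.002]
ft_force: [0.3, 0.3, -0.2]
width: 0.003
grasp_force: 0.0
```

>>> {"name": "carry_out", "arguments": {"increments": [[[0.6,-0.79,-0.4],[0,0,0],1],[[0.6,-0.79,-0.4],[0,0,0],1],[[0.6,-0.79,-0.4],[0,0,0],1],[[0.6,-0.79,-0.4],[0,0,0],1],[[0.6,-0.79,-0.4],[0,0,0],1]]}}

```text
clock: 20.82
eef_pos: [0.355, 0.1317, 0.2843]
ee_rot: [0.247, 0.969, 0.001, 0.001]
ft_force: [1.4, 0.1, -0.7]
width: 0.001
grasp_force: 0.0
```

```bash
python3 -c "
from plan import *
a=eyes.capture('top');b=eyes.capture('side')
A=cv2.resize(a['pixels'][195:265,170:330,::-1],None,fx=5,fy=5,interpolation=cv2.INTER_CUBIC)
B=cv2.resize(b['pixels'][190:310,210:340,::-1],None,fx=2,fy=2,interpolation=cv2.INTER_CUBIC)
c=np.zeros((600,800,3),np.uint8);c[:350]=A;c[355:595,:260]=B
cv2.imwrite('pics/c8.png',cv2.convertScaleAbs(c,alpha=1.4));print(readout.state()['ft_force'])
"
```

```text
[ 0.34334486  0.38531966 -0.5728146 ]
```

View pics/c8.png

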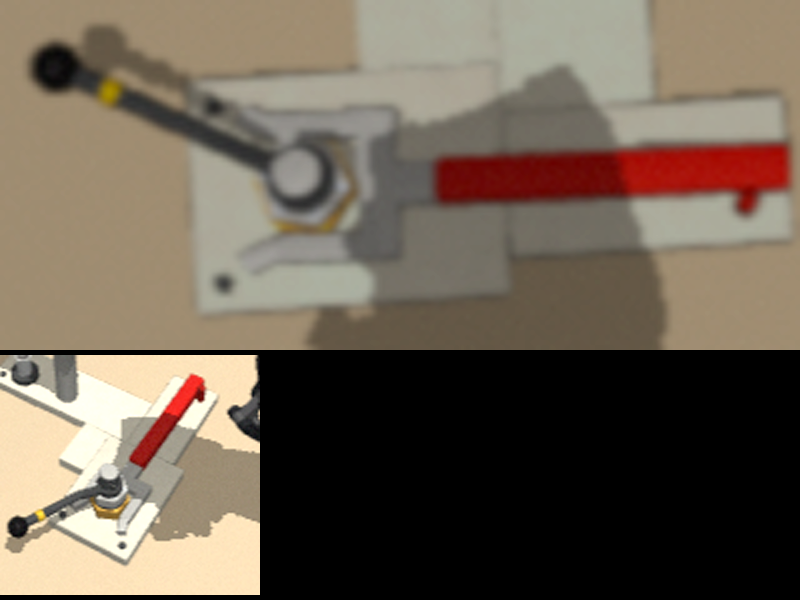

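The spanner is still fully on the nut, with its handle against the pin (crop pixel 745,195). The lever has swung to its tight position with the ball at (55,67), and the arm is clear of everything.

```bash
python3 -c "
from workcell import r
print(r.close_job())"
```

```text
the job is handed in; nothing more can be done
None
```

I handed the job in: the spanner is fully on the stop nut with its handle held by the brace pin, the jam nut is tightened to about 0.95 N m (last reading 0.98, estimated from the wrist force), and the arm is clear of everything.

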